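Take the milk's temperature through the lid port

TASK

Check the milk without lifting the lid: swing the small cover fully aside from the probe port in the pot lid, take the stick thermometer out of the wooden block and lower its bare stem down the middle of the port, without touching the pot or lid with it, until the ring on the stem is level with the port's mouth. Finish while still holding the thermometer there with the gripper, upright, centred and still, touching nothing else; leave the other things on the worktop where they stand.

Things in the scene. Friction and masses are not known exactly. Their poses are not given: they have to be found in the camera images.
- milk_pot: full steel pot that does not move, 232 mm across, with a slightly domed steel lid 238 mm across whose top is at z = 100 (rim) to 107 mm (middle). Origin: centre of its underside; z up; the port lies to its -x side. Loop handles stick out 37 mm at +y and -y. A black knob, 41 mm across, in the lid's middle reaches z = 137 mm. Hollow, inner floor at z = 5 mm.
- port_mouth (a point): centre of the upper mouth of the probe port, a steel bush standing through the lid: bore 16 mm across and 18 mm long, vertical, outside 25 mm across; its mouth is 112 mm above the worktop, at x = -60, y = -32 mm in the pot's frame. Axes as the pot's.
- cover_pivot (a point): pivot of the swivel cover, at the height of the port's mouth, 42 mm from the port's centre towards the pot's +y.
- port_cover (a joint): angle of the swivel cover, a steel plate 2 mm thick just above the port's mouth with a disc 29 mm across at its end: 0 rad = disc centred over the port; grows as it swings clockwise seen from above about the pivot, the disc leaving the port towards the pot's -x (near rim); stop at 1.65. It stays where it is left; about 1 N at the knob moves it.
- cover_knob (a point): top centre of the round black knob, 13 mm across and 24 mm tall, that stands up from the cover's disc, 42 mm from the pivot; its top is 138 mm above the worktop. Turns with the cover.
- tool_block: wooden block, 62 x 176 x 114 mm (x, y, z), standing on the worktop; does not move. Origin: centre of its underside. In its top are three sockets 12 mm across and 106 mm deep at y = -58, 0 and +58 mm. One end socket holds the thermometer, the other a cake tester.
- thermometer: stick thermometer, 85 g, upright in the block: white handle 30 x 20 mm (x, y) with a display on its -x face, below it a steel stem 5 mm across and 100 mm long. Origin: tip of the stem; z up the stem. The handle spans z = 100 to 170 mm and rests on the block's top, so the tip starts 14 mm above the worktop. Grip it across y (20 mm), at about z = 140 mm.
- stem_mark (a point): the dark ring round the thermometer's stem, on the stem's axis, 55 mm above the tip.
- cake_tester: not to be used: a thin steel needle 3.4 mm across with a round dark wooden handle, 23 mm across and 44 mm tall, upright in the other end socket of the block. Its top is 158 mm above the worktop. Origin: tip of the needle.
- pepper_mill: bystander: turned wooden pepper mill with a crank, 135 mm tall; origin at its base.
- oval_bowl: bystander: small oval bowl, 82 x 102 x 38 mm; origin at its base.
- timer: bystander: round kitchen timer, 65 mm across, 54 mm tall; origin at its base.
- garlic_1: bystander: bulb of garlic, 60 mm; origin at its base.
- lime_1: bystander: lime, 52 x 45 x 45 mm; origin at its base.
- stove_lighter: bystander: long stove lighter lying flat, 216 mm; origin at its underside.
Not all that is in view belongs to the job. Several things have the shape of the thermometer; the one meant has the colours described above.

How it is judged:
By the outcome, as a careful person would: the job done as asked, in the order asked, and still so for the second after the job is handed in, while the arm keeps its last pose, push and grip.
It also fails if it takes over 67 s, if anything falls off the work surface, if the arm or the gripper's body presses on something with over 40 N, if the wrist force passes 120 N, or if a joint passes its speed limit or range.

ROBOT

A 6-joint arm with a two-finger parallel gripper is mounted at the origin on a cart in front of the work surface, level with it; the furniture and walls round the work are solid. World frame = base frame: x ahead of the robot, y to its left, z up, the work surface at z = 0. Lengths are in m, angles in rad, forces in N, time in s.
With the tool pointing down it reaches from about 0.375 to 0.9 m from the base axis. Payload 3.1 kg.
Tool frame: the origin (TCP) lies at the centre of the arm's flange, where the gripper is bolted on; the fingertips stand robot.tip_extent ahead of it and the grasp point (between the pads) lies 164 mm ahead of it (robot.tip_extent is the distance from the TCP to the fingertips, in m); z points along the fingers, y is the line along which they close (so a half turn about z gives the same grasp; the last joint's range is limited). The gripper opens to 87 mm and grips with 3 to 60 N. Pads are 19 mm wide; open, the fingers measure 117 mm over their backs; the gripper's body (75 mm by 190 mm) begins 51 mm behind the grasp point.
Start: joints at [1.052, 0.527, 1.433, -0, 1.181, -0.178], TCP at [0.209, 0.589, 0.405] pointing down, gripper open.
Joint ranges: [-3.08, 3.08], [-0.75, 2.2], [0.22, 2.44], [-1.43, 4.57], [0, 2.65], [-2.85, 2.85]. Speed limits (rad/s): [2.79, 2.79, 3.14, 3.14, 3.14, 3.14].

INTERFACE

Orientations are given as a unit quaternion [x, y, z, w].
In Python, from rig import get_obs, camera, hand_in, cut_out, robot gives the robot as it stands.
- The arm moves only by the tool step_arm, never from a script. Its argument "rows" is a list of rows, each a list of 6 numbers: the shift along the world's x, y, z in m, then the turn, a rotation vector about the world's x, y, z in degrees. A call has 1 to 12 rows; each row shifts and turns the commanded pose from where the row before left it; what a row does not reach is not made up. A row lasts 1/8 s, in which the tool goes at most 62.5 mm and 10.7 degrees, less where a joint would pass 70% of its speed; a pose out of reach is approached as far as the arm can. A call is refused whole if a number of a shift passes 0.0625 or a number of a turn 10.7, either way. A call with a gripper value outside its range is refused whole. "jaw" is the finger opening in m, from 0 to 0.087, set as the call begins (left out, the last holds). The fingers move at their own pace and stop on an object; "squeeze" is the grip in N (left out, the last holds). Time passes only in rows, so rows that do not move let the fingers close. It gives the time, the measured TCP pose, the force, the opening and the grip force at its end, in the units of the state.
- get_obs(): the state, without advancing time (a new reading comes with each control period).
- camera(name): name is "side" or "top"; returns a dict with "pixels" (480x640x3 uint8, blue, green, red), "depth" (480x640 float32, m along the optical axis (not along the pixel's ray), 0 where there is no reading), "fov_y" (degrees; the focal length in pixels is half the picture's height over the tangent of half this angle, whatever the lens; pixels are square), "cx", "cy" (the principal point, pixels), "k1" (the pictures are not rectified: a ray, as slopes to the right and down, at radius r is drawn at 1 + k1 r^2 times it, then the intrinsics apply), "extrinsics" (4x4, takes a point from camera to world coordinates). Camera axes: x right, y up, looking along -z (the intrinsics and any distortion apply to the point x, -y, -z); pixel columns grow to the right and rows downward; lengths in m; the calibration is good to about 2 mm. A picture is of the moment at which its call begins.
- hand_in(): hands the job in; it is judged then, once.
Trained networks look in the newest picture that a camera, given by its name, has taken for a name from the list of things; names that differ only in an ending like _2 or _b are one class to them, and where a whole thing is asked for, a point or a joint stands for the part that bears it (a point fixed in the world has none). Each returns a list of dicts, best first, with "confidence" (0 to 1); they miss things now and then, are a little off and sometimes report something else, mostly with a low value. They report only what shows in the picture. A call takes as long as a camera call. They do not tell look-alikes from the thing itself.
- cut_out(label, camera): "region" (480x640 bool, what is visible of it) and "extent" ([centre column, centre row, width, height] in pixels, round what is visible of it).
The state is a dict: "time": time; "q": joint angles; "joint_velocities": joint speeds; "joint_torque": joint torques, N m; "position": TCP position; "tool_rot": TCP orientation; "ft_force": force on the tool from outside, world axes, zero at the start; "moment": the same for the moment, N m; "grip_width": finger opening in m; "grip_force": force on a finger pad.
Only numpy, scipy, OpenCV 4.12 (cv2) and the standard library are available. Lean on these libraries where they do the work, as an engineer would, in place of code of your own. Each camera call takes 0.05 s, during which the arm holds its last target. There are 200 camera calls.

## Working session

There is one attempt and no reset: what is moved stays moved. The work goes in short steps, Python scripts to look and compute and a tool call to move; the robot and the scene stay as the last step left them, time stands still between calls to the robot, and variables do not carry over. Pictures are saved under pics/ and viewed, at most 10 in all, crops included, and the job is handed in when it is done.

Besides the shell and the picture viewer there is one more tool, called as name(argument=value, ...) on one line, values as JSON. step_arm: Moves the arm, as the interface text tells. Its arguments: {"type":"object","properties":{"rows":{"type":"array"},"jaw":{"type":"number"},"squeeze":{"type":"number"}},"required":["rows"]}

```bash
ls; mkdir -p pics; cat > h.py <<'E'
import numpy as np, cv2
from rig import get_obs, camera, hand_in, cut_out, robot
def K(c):
    f=240/np.tan(np.radians(c["fov_y"])/2); return f
def undist(c,uv):
    f=K(c); d=(np.atleast_2d(uv).astype(float)-[c["cx"],c["cy"]])/f
    s=d.copy()
    for _ in range(20): s=d/(1+c["k1"]*(s**2).sum(1,keepdims=True))
    return s
def pts(c,uv):  # depth-based
    uv=np.atleast_2d(uv); s=undist(c,uv); z=c["depth"][uv[:,1].astype(int),uv[:,0].astype(int)]
    p=np.c_[s[:,0]*z,-s[:,1]*z,-z]; E=np.array(c["extrinsics"])
    return (p@E[:3,:3].T+E[:3,3]), z
def atz(c,uv,h): # ray meets plane z=h
    s=undist(c,uv); E=np.array(c["extrinsics"]); d=np.c_[s[:,0],-s[:,1],-np.ones(len(s))]@E[:3,:3].T
    o=E[:3,3]; return o+d*((h-o[2])/d[:,2])[:,None]
def proj(c,P):
    E=np.array(c["extrinsics"]); q=(np.atleast_2d(P)-E[:3,3])@E[:3,:3]
    s=np.c_[q[:,0]/-q[:,2],q[:,1]/q[:,2]]; r=(s**2).sum(1,keepdims=True)
    return s*(1+c["k1"]*r)*K(c)+[c["cx"],c["cy"]]
E
cat > a.py <<'E'
from h import *
np.set_printoptions(precision=4,suppress=True)
C={n:camera(n) for n in("top","side")}
for n,c in C.items():
    cv2.imwrite(f"pics/{n}0.png",c["pixels"]); print(n,c["fov_y"],c["cx"],c["cy"],c["k1"]); print(np.array(c["extrinsics"]))
    for l in["milk_pot","port_mouth","port_cover","cover_knob","tool_block","thermometer","cake_tester","pepper_mill","oval_bowl","timer","garlic_1","lime_1","stove_lighter"]:
        for r in cut_out(l,n)[:4]:
            m=np.argwhere(r["region"])[:,::-1]
            p,z=pts(c,m); p=p[z>0]
            print(l,round(r["confidence"],2),np.round(r["extent"]), "med",np.median(p,0),"lo",np.percentile(p,2,0),"hi",np.percentile(p,98,0)) if len(p) else print(l,"nodepth")
print(robot, get_obs())
E
python3 a.py
```

```text
pics
top 51.06185497989905 316.6536798541709 245.15144248591523 -0.13674272572550022
[[-0.0046  0.9951 -0.099   0.4352]
 [-0.9998 -0.0027  0.0196 -0.0299]
 [ 0.0192  0.0991  0.9949  1.3448]
 [ 0.      0.      0.      1.    ]]
port_mouth 0.67 [239. 218. 125.  94.] med [0.63   0.1451 0.1021] lo [0.5252 0.0253 0.0747] hi [0.7404 0.2682 0.1323]
port_cover 0.56 [236. 240.  29.  12.] med [0.5709 0.1437 0.1144] lo [0.5585 0.1183 0.1028] hi [0.5834 0.1742 0.1391]
cover_knob 0.48 [238. 242.  20.  10.] med [0.5709 0.1377 0.1147] lo [0.5565 0.1174 0.1089] hi [0.5826 0.1721 0.1392]
tool_block 0.93 [418. 269.  80.  41.] med [ 0.5003 -0.2941  0.1128] lo [ 0.459  -0.3927 -0.0015] hi [ 0.5446 -0.2194  0.1187]
thermometer 0.59 [480. 247.  30.  15.] med [ 0.5488 -0.4635  0.1565] lo [ 0.5341 -0.481   0.0293] hi [ 0.5641 -0.4547  0.1715]
thermometer 0.53 [448. 259.  19.  12.] med [ 0.5155 -0.3613  0.1787] lo [ 0.5033 -0.3769  0.1267] hi [ 0.5301 -0.3513  0.1861]
cake_tester 0.58 [399. 272.  16.  11.] med [ 0.4888 -0.2496  0.1527] lo [ 0.4798 -0.2594  0.1179] hi [ 0.4984 -0.2432  0.159 ]
pepper_mill 0.97
[... 3595 characters left out ...]
0.0151 0.0124] hi [0.7342 0.2557 0.1312]
stove_lighter 0.82 [324. 395.  99.  10.] med [ 0.4209 -0.4684  0.0158] lo [ 0.3035 -0.4963 -0.0002] hi [ 0.491  -0.42    0.0275]
<Robot object at 0x7f84ec157e00> {'time': 1.4, 'q': array([ 1.0515,  0.5275,  1.4327, -0.    ,  1.1814, -0.1785]), 'joint_velocities': array([ 0.0013,  0.0001,  0.0006,  0.0009, -0.0011, -0.0002]), 'joint_torque': array([  0.002 , -44.0022, -17.698 ,   0.0635,   0.0506,   0.    ]), 'position': array([0.2089, 0.589 , 0.4048]), 'tool_rot': array([0.1696, 0.9855, 0.    , 0.    ]), 'ft_force': array([-0.0882, -0.4615, -0.2282]), 'moment': array([0.0009, 0.0369, 0.0256]), 'grip_force': 0.0, 'grip_width': 0.08712451046531064}
```

```bash
python3 - <<'E'
from h import *
t=cv2.imread("pics/top0.png"); s=cv2.imread("pics/side0.png")
a=cv2.resize(t[150:350,140:540],None,fx=2,fy=2,interpolation=3)
b=cv2.resize(s[130:430,190:450],(400,462),interpolation=3)
cv2.imwrite("pics/a1.png",a)
w=cv2.resize(s[270:390,310:420],None,fx=4,fy=4,interpolation=3)
v=cv2.resize(s[160:250,270:360],None,fx=4,fy=4,interpolation=3)
o=np.zeros((480,800,3),np.uint8); o[:,:440]=w; o[:360,440:]=v
cv2.imwrite("pics/b1.png",o)
E
```

```text
(no output)
```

View pics/a1.png

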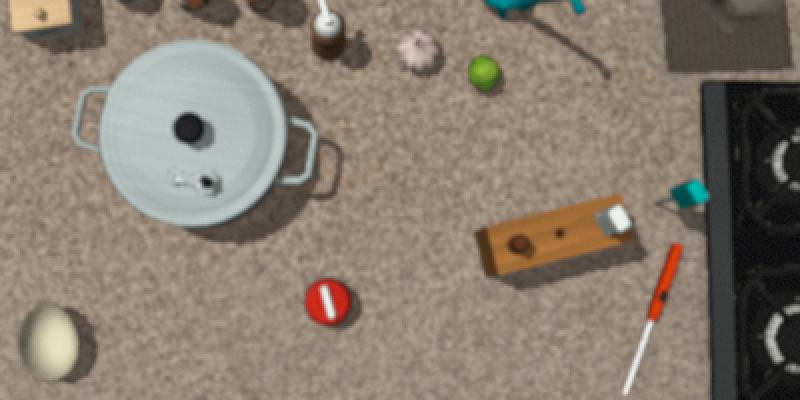

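View pics/b1.png

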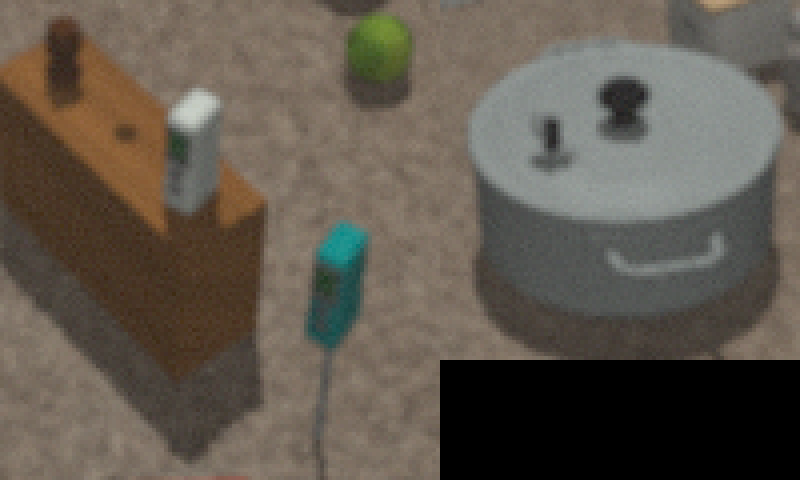

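The top view shows two look-alikes: the white-handled stick at the right end of the block, top px (448,259), and a teal one off the block at (480,247). The round brown cake tester is at (399,272). I choose the white one: in the close crop it has a white handle and a display on the robot-facing side. The cover knob is at top px (244,241), with the pivot to its left.

```bash
cat > m.py <<'E'
from h import *
np.set_printoptions(precision=4,suppress=True)
vv,uu=np.mgrid[0:480,0:640]; uv=np.c_[uu.ravel(),vv.ravel()]
for n in("top","side"):
    c=camera(n); p,z=pts(c,uv); 
    def sel(x,y,r,z0,z1): 
        return p[(z>0)&(np.hypot(p[:,0]-x,p[:,1]-y)<r)&(p[:,2]>z0)&(p[:,2]<z1)]
    def rect(q,s):
        r=cv2.minAreaRect((q[:,:2]*1000).astype(np.float32)); print(n,s,len(q),"mean",q.mean(0),"rect",np.round(r[0],1),np.round(r[1],1),round(r[2],1),"z",np.median(q[:,2]))
    rect(sel(.5165,-.362,.04,.176,.195),"thermo top")
    rect(sel(.4885,-.25,.03,.15,.165),"tester top")
    rect(sel(.50,-.306,.12,.108,.119),"block top")
    rect(sel(.63,.145,.05,.128,.145),"pot knob")
    rect(sel(.57,.12,.03,.130,.145),"cover knob")
    rect(sel(.57,.14,.05,.112,.119),"cover plate")
    q=sel(.63,.145,.14,.094,.112)
    (x,y),r=cv2.minEnclosingCircle((q[:,:2]*1000).astype(np.float32)); print("lid",x,y,r)
    for s in(1,-1):
        h=p[(z>0)&(np.abs(np.hypot(p[:,0]-.63,p[:,1]-.145)-.14)<.015)&(p[:,2]>.04)&(p[:,2]<.11)&(s*(p[:,1]-.145)>0)]; print("handle",len(h),h.mean(0) if len(h) else 0)
E
python3 m.py
```

```text
top thermo top 99 mean [ 0.5174 -0.3652  0.1816] rect [ 517.1 -365.9] [28.7 20. ] 32.2 z 0.1818800535902254
top tester top 51 mean [ 0.4898 -0.2527  0.1545] rect [ 490.  -253.5] [17.6 16.9] 87.8 z 0.15451809232797853
top block top 1403 mean [ 0.5028 -0.3027  0.1134] rect [ 504.6 -309.9] [ 59.9 178.3] 13.6 z 0.11333319923396501
top pot knob 181 mean [0.6335 0.1481 0.1342] rect [634.4 148.1] [37.9 34.7] 1.4 z 0.1342934201278878
top cover knob 24 mean [0.5674 0.128  0.136 ] rect [566.9 127.9] [11.6 10.3] 44.8 z 0.136245117443765
top cover plate 129 mean [0.5712 0.1432 0.1148] rect [569.8 138.8] [34.7 70.8] 6.0 z 0.11450609940901746
lid 634.3757934570312 149.73477172851562 120.2058334350586
handle 135 [0.66   0.2808 0.0812]
handle 164 [0.6078 0.0067 0.0808]
side thermo top 118 mean [ 0.5151 -0.3673  0.1834] rect [ 516.8 -365.4] [32.8 17.9] 28.0 z 0.1844207998553779
side tester top 47 mean [ 0.4883 -0.2549  0.155 ] rect [ 488.3 -253.8] [16.4 19.4] 28.3 z 0.155788717346809
side block top 1295 mean [ 0.4999 -0.3153  0.1147] rect [ 503.9 -307.9] [ 66.1 179.5] 13.7 z 0.114911362316227
side pot knob 88 mean [0.6307 0.1448 0.1344] rect [631.4 146.3] [40.1 37.4] 49.4 z 0.13461562860470128
side cover knob 18 mean [0.5668 0.1263 0.1353] rect [566.4 126.6] [15.1 11.7] 68.1 z 0.1349089405498216
side cover plate 53 mean [0.5687 0.1383 0.1152] rect [574.  144.9] [74.8 26.5] 69.2 z 0.11529965951729548
lid 632.7877197265625 151.7141876220703 123.64082336425781
handle 24 [0.6668 0.28   0.088 ]
handle 110 [0.6063 0.0038 0.0815]
```

step_arm(rows=[[0.0358,-0.0461,0,0,0,-8.1],[0.0358,-0.0461,0,0,0,-8.1],[0.0358,-0.0461,0,0,0,-8.1],[0.0358,-0.0461,0,0,0,-8.1],[0.0358,-0.0461,0,0,0,-8.1],[0.0358,-0.0461,0,0,0,-8.1],[0.0358,-0.0461,0,0,0,-8.1],[0.0358,-0.0461,0,0,0,-8.1],[0.0358,-0.0461,0,0,0,-8.1],[0.0358,-0.0461,0,0,0,-8.1],[0,0,0,0,0,0],[0,0,0,0,0,0]], jaw=0.035, squeeze=5)

```text
time: 3.0
position: [0.5665, 0.1279, 0.4045]
tool_rot: [0.769, 0.639, -0.0, -0.001]
ft_force: [-0.1, 0.4, 0.7]
grip_width: 0.035
grip_force: 0.0
```

```bash
python3 -c "
from rig import *
print(robot.tip_extent)"
```

```text
0.1822
```

step_arm(rows=[[0,0,-0.03,0,0,0],[0,0,-0.03,0,0,0],[0,0,-0.02,0,0,0],[0,0,-0.012,0,0,0],[0,0,-0.01,0,0,0],[0,0,0,0,0,0]])

```text
time: 3.75
position: [0.5666, 0.1285, 0.3025]
tool_rot: [0.769, 0.64, -0.0, -0.0]
ft_force: [0.6, 0.1, 1.0]
grip_width: 0.035
grip_force: 0.0
```

step_arm(rows=[[0,0,0,0,0,0],[0,0,0,0,0,0],[0,0,0,0,0,0]], jaw=0.014)

```text
time: 4.12
position: [0.5672, 0.1279, 0.3033]
tool_rot: [0.769, 0.639, 0.001, 0.001]
ft_force: [-0.2, -0.9, 0.5]
grip_width: 0.0167
grip_force: 0.4
```

step_arm(rows=[[-0.0037,0.001,0,0,0,-5.2],[-0.0037,0.0011,0,0,0,-5.3],[-0.0035,0.0017,0,0,0,-5.2],[-0.0034,0.0017,0,0,0,-5.3],[-0.0031,0.0023,0,0,0,-5.2],[-0.003,0.0023,0,0,0,-5.3],[-0.0026,0.0028,0,0,0,-5.2],[-0.0026,0.0029,0,0,0,-5.3]])

```text
time: 5.12
position: [0.5417, 0.1438, 0.3032]
tool_rot: [0.948, 0.32, 0.001, 0.0]
ft_force: [1.1, -0.2, -0.7]
grip_width: 0.0137
grip_force: 0.4
```

step_arm(rows=[[-0.0021,0.0032,0,0,0,-5.2],[-0.002,0.0033,0,0,0,-5.3],[-0.0014,0.0036,0,0,0,-5.2],[-0.0014,0.0036,0,0,0,-5.3],[-0.0008,0.0038,0,0,0,-5.2],[-0.0007,0.0038,0,0,0,-5.3],[-0.0001,0.0038,0,0,0,-5.2],[0,0.0039,0,0,0,-5.3],[0.0006,0.0038,0,0,0,-5.2],[0.0007,0.0038,0,0,0,-5.3],[0,0,0,0,0,0]])

```text
time: 6.5
position: [0.5342, 0.1805, 0.303]
tool_rot: [0.991, -0.13, 0.0, -0.0]
ft_force: [-0.4, 0.2, 0.1]
grip_width: 0.014
grip_force: 0.0
```

step_arm(rows=[[0.0003,0.001,0,0,0,0],[0.0003,0.001,0,0,0,0],[0,0,0,0,0,0]])

```text
time: 6.88
position: [0.5345, 0.1822, 0.3028]
tool_rot: [0.991, -0.131, -0.0, 0.0]
ft_force: [-0.5, -0.9, 0.9]
grip_width: 0.0142
grip_force: 0.9
```

step_arm(rows=[[0,0,0,0,0,0],[0,0,0,0,0,0],[0,0,0.03,0,0,0],[0,0,0.05,0,0,0],[0,0,0.037,0,0,0]], jaw=0.03)

```text
time: 7.5
position: [0.5349, 0.1826, 0.4216]
tool_rot: [0.991, -0.131, 0.001, -0.0]
ft_force: [0.8, -0.7, 0.6]
grip_width: 0.0298
grip_force: 0.0
```

step_arm(rows=[[-0.0017,-0.0548,0,0,0,4.5],[-0.0017,-0.0548,0,0,0,4.5],[-0.0017,-0.0548,0,0,0,4.5],[-0.0017,-0.0548,0,0,0,4.5],[-0.0017,-0.0548,0,0,0,4.5],[-0.0017,-0.0548,0,0,0,4.5],[-0.0017,-0.0548,0,0,0,4.5],[-0.0017,-0.0548,0,0,0,4.5],[-0.0017,-0.0548,0,0,0,4.5],[-0.0017,-0.0548,0,0,0,4.5],[0,0,0,0,0,0],[0,0,0,0,0,0]], jaw=0.045)

```text
time: 9.0
position: [0.5174, -0.3651, 0.4192]
tool_rot: [0.966, 0.258, -0.0, -0.001]
ft_force: [0.3, 0.5, -0.1]
grip_width: 0.0451
grip_force: 0.0
```

```bash
cat > n.py <<'E'
from h import *
import sys
np.set_printoptions(precision=4,suppress=True)
vv,uu=np.mgrid[0:480,0:640]; uv=np.c_[uu.ravel(),vv.ravel()]
o=[]
for n in("top","side"):
    c=camera(n); p,z=pts(c,uv)
    for s,x,y,r,a,b in(("knob",.5355,.18,.03,.13,.145),("plate",.56,.16,.06,.1125,.119)):
        q=p[(z>0)&(np.hypot(p[:,0]-x,p[:,1]-y)<r)&(p[:,2]>a)&(p[:,2]<b)]
        print(n,s,len(q),q.mean(0) if len(q) else 0)
    u,v=proj(c,[[.56,.15,.112]])[0].astype(int)
    o.append(cv2.resize(c["pixels"][v-20:v+20,u-20:u+20],(400,400),interpolation=2))
    print(u,v,proj(c,[[.568,.1273,.112],[.576,.1687,.112]]))
    np.save(n,p.reshape(480,640,3))
cv2.imwrite("pics/port.png",np.hstack(o))
E
python3 n.py
```

```text
top knob 22 [0.5348 0.1778 0.1365]
top plate 136 [0.5539 0.1691 0.1151]
233 244 [[243.1476 241.2656]
 [226.499  238.0958]]
side knob 13 [0.5348 0.1792 0.1363]
side plate 68 [0.5519 0.1696 0.1153]
292 194 [[297.757  197.565 ]
 [295.2367 189.7244]]
```

View pics/port.png

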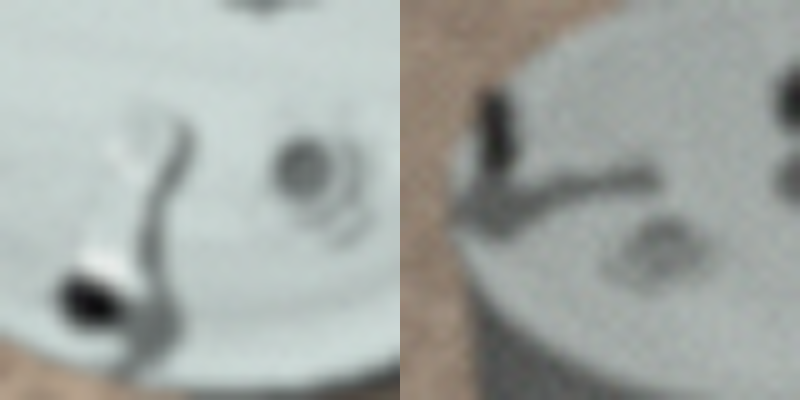

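The cover is clear of the port. The open bore shows at top px (242.7,240.5) and side px (298.3,197.5), within 1 px of the geometric prediction. Next I take the thermometer.

step_arm(rows=[[0,-0.0005,-0.03,0,0,0],[0,0,-0.03,0,0,0],[0,0,-0.02,0,0,0],[0,0,-0.013,0,0,0],[0,0,-0.008,0,0,0],[0,0,0,0,0,0]])

```text
time: 9.85
position: [0.5178, -0.3657, 0.3187]
tool_rot: [0.966, 0.259, -0.0, -0.0]
ft_force: [-0.4, 0.4, 0.0]
grip_width: 0.0455
grip_force: 0.0
```

step_arm(rows=[[0,0,0,0,0,0],[0,0,0,0,0,0],[0,0,0,0,0,0],[0,0,0,0,0,0],[0,0,0,0,0,0],[0,0,0,0,0,0]], jaw=0.01, squeeze=20)

```text
time: 10.6
position: [0.5177, -0.3661, 0.3191]
tool_rot: [0.966, 0.259, 0.0, 0.0]
ft_force: [-0.6, 1.1, 2.7]
grip_width: 0.0199
grip_force: 20.0
```

step_arm(rows=[[0,0,0.015,0,0,0],[0,0,0.025,0,0,0],[0,0,0.025,0,0,0],[0,0,0.025,0,0,0],[0,0,0.025,0,0,0],[0,0,0.025,0,0,0],[0,0,0.015,0,0,0],[0,0,0,0,0,0],[0,0,0,0,0,0]])

```text
time: 11.72
position: [0.5174, -0.3658, 0.4727]
tool_rot: [0.966, 0.259, -0.001, -0.001]
ft_force: [-0.1, -0.5, -1.8]
grip_width: 0.0199
grip_force: 20.0
```

```bash
cat > t.py <<'E'
from h import *
np.set_printoptions(precision=4,suppress=True)
o=get_obs(); P=o["position"]; print(o["time"],P,o["tool_rot"],o["ft_force"],o["moment"],o["grip_width"])
vv,uu=np.mgrid[0:480,0:640]; uv=np.c_[uu.ravel(),vv.ravel()]
ims=[]
for n in("top","side"):
    c=camera(n); p,z=pts(c,uv)
    if n=="side":
        for a in np.arange(-.170,-.02,.01):
            zc=P[2]-.164+a
            q=p[(z>0)&(np.hypot(p[:,0]-P[0],p[:,1]-P[1])<.03)&(abs(p[:,2]-zc)<.005)]
            if len(q): print(round(zc,3),len(q),q.mean(0)-[P[0],P[1],0])
    u,v=proj(c,[P-[0,0,.23]])[0].astype(int)
    ims.append(cv2.resize(c["pixels"][v-45:v+45,u-30:u+30],(400,600),interpolation=2)); print(n,u-30,v-45)
    print(proj(c,[P-[0,0,.164+h] for h in(.04,.085,.14)]))
cv2.imwrite("pics/held.png",np.hstack(ims))
E
python3 t.py
```

```text
11.725 [ 0.5174 -0.3658  0.4727] [ 0.966   0.2586 -0.0006 -0.0009] [-0.1104 -0.4753 -1.7859] [-0.0663  0.1305  0.0413] 0.019857703828921464
top 427 212
[[460.7309 256.1023]
 [454.7734 257.6395]
 [448.083  259.3631]]
0.169 2 [-0.0016  0.001   0.1718]
0.179 7 [-0.0016  0.0011  0.1788]
0.189 8 [-0.0015  0.0018  0.189 ]
0.199 9 [-0.0007  0.0023  0.1989]
0.209 7 [-0.0016  0.0006  0.2081]
0.219 8 [-0.0009  0.0006  0.2189]
0.229 5 [-0.0024  0.0003  0.2285]
0.239 8 [-0.0017 -0.0001  0.2382]
0.249 11 [-0.002   0.0003  0.2486]
0.259 3 [-0.0011 -0.0016  0.2553]
0.269 25 [-0.0058 -0.006   0.2715]
0.279 43 [-0.0096 -0.0067  0.2783]
0.289 47 [-0.0098 -0.0076  0.2893]
side 329 232
[[360.0191 267.8663]
 [359.2287 283.7987]
 [358.3105 302.0923]]
```

View pics/held.png

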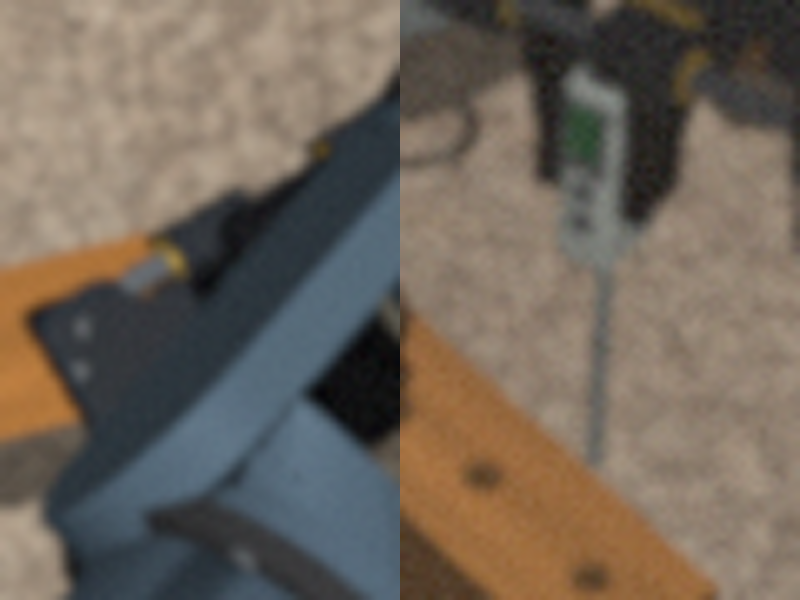

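The side view shows the thermometer held upright, with the stem from (359,271) to the tip at (358,301), as predicted. Next I carry it to above the port.

step_arm(rows=[[0.003,0.0281,0,0,0,0],[0.0051,0.05,0,0,0,0],[0.0051,0.05,0,0,0,0],[0.0051,0.05,0,0,0,0],[0.0051,0.05,0,0,0,0],[0.0051,0.05,0,0,0,0],[0.0051,0.05,0,0,0,0],[0.0051,0.05,0,0,0,0],[0.0051,0.05,0,0,0,0],[0.0041,0.04,0,0,0,0],[0.0027,0.025,0,0,0,0],[0,0,0,0,0,0]])

```text
time: 13.32
position: [0.5671, 0.1298, 0.4732]
tool_rot: [0.965, 0.261, -0.001, -0.001]
ft_force: [-0.6, 0.2, -0.7]
grip_width: 0.0199
grip_force: 20.0
```

step_arm(rows=[[0,0,-0.015,0,0,0],[0,0,-0.015,0,0,0],[0,0,0,0,0,0],[0,0,0,0,0,0]])

```text
time: 13.82
position: [0.5685, 0.1264, 0.4435]
tool_rot: [0.966, 0.258, -0.0, -0.0]
ft_force: [0.0, 0.3, -0.7]
grip_width: 0.0197
grip_force: 20.0
```

```bash
cat > w.py <<'E'
from h import *
np.set_printoptions(precision=4,suppress=True)
o=get_obs(); P=o["position"]; print(o["time"],P,o["tool_rot"],o["ft_force"])
ims=[]
for n in("side","top"):
    c=camera(n)
    u,v=proj(c,[[.568,.1273,.122]])[0].astype(int); print(n,u-20,v-30)
    ims.append(cv2.resize(c["pixels"][v-30:v+30,u-20:u+20],(400,600),interpolation=2))
    print(proj(c,[P-[0,0,.305-h] for h in(0,.055,.1)]), "mouth",proj(c,[[.568,.1273,.112],[.578,.1273,.112],[.568,.1373,.112]]))
cv2.imwrite("pics/over.png",np.hstack(ims))
E
python3 w.py
```

```text
13.825 [0.5685 0.1264 0.4435] [ 0.9661  0.2581 -0.0002 -0.    ] [ 0.0192  0.2641 -0.7051]
side 277 164
[[297.6271 190.1918]
 [296.806  174.1135]
 [296.1078 160.3919]] mouth [[297.757  197.565 ]
 [300.9212 196.7535]
 [296.5282 195.7954]]
top 222 210
[[242.1262 239.9032]
 [239.0762 237.2947]
 [236.3598 234.9707]] mouth [[243.1476 241.2656]
 [243.1895 237.2406]
 [239.1107 241.2771]]
```

View pics/over.png

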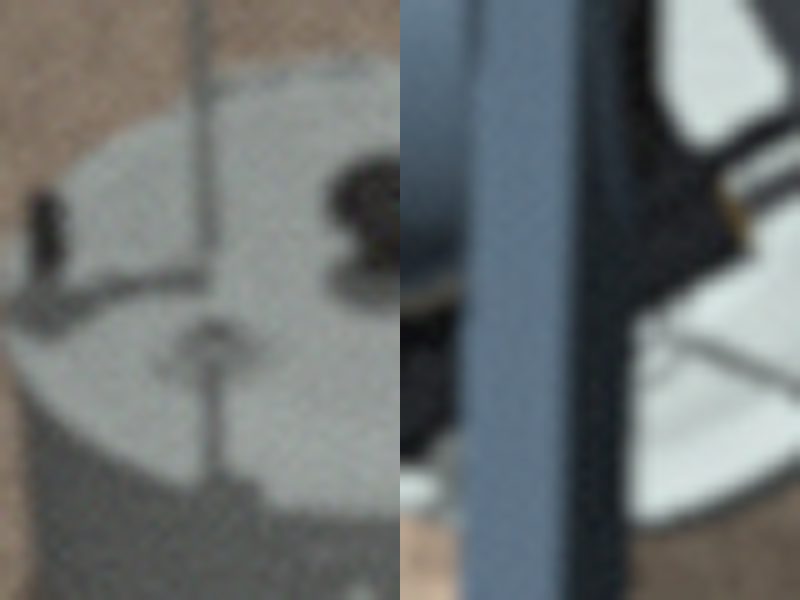

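```bash
python3 - <<'E'
from h import *
np.set_printoptions(precision=4,suppress=True)
for n in("top","side"):
    P=np.load(n+".npy").reshape(-1,3)
    for zt in(.108,.109,.110):
        m=(np.hypot(P[:,0]-.569,P[:,1]-.128)<.018)&(P[:,2]>zt)&(P[:,2]<.116)
        q=P[m]
        if len(q)>4:
            r=cv2.minEnclosingCircle((q[:,:2]*1000).astype(np.float32)); print(n,zt,len(q),q.mean(0),"circ",np.round(r[0],1),round(r[1],1),"bbox",(q.min(0)+q.max(0))/2)
    m=(np.hypot(P[:,0]-.569,P[:,1]-.128)<.012)&(P[:,2]<.102)&(P[:,2]>-.05)
    q=P[m]; print("deep",len(q),q.mean(0) if len(q) else 0)
c=camera("side"); o=get_obs(); T=o["position"]
g=c["pixels"].astype(float).mean(2)
rows=np.arange(176,189); xs=[]
for r in rows:
    pc=proj(c,[T-[0,0,.305]])[0][0]+ (r-190.2)*.82/16.1
    cols=np.arange(int(round(pc))-3,int(round(pc))+4); l=g[r,cols]; bg=np.r_[g[r,cols[0]-4:cols[0]],g[r,cols[-1]+1:cols[-1]+5]].mean()
    w=np.clip(bg-l-4,0,None); xs.append((w*cols).sum()/w.sum()-pc)
print("stem col - predicted",np.round(xs,2),np.mean(xs))
print(g[193:202,290:306].round().astype(int))
E
```

```text
top 0.108 50 [0.5689 0.1281 0.1109] circ [568.3 129. ] 17.0 bbox [0.5678 0.1294 0.1118]
top 0.109 36 [0.5694 0.128  0.1119] circ [571.  128.6] 14.6 bbox [0.5702 0.1289 0.1123]
top 0.11 30 [0.5692 0.1281 0.1123] circ [571.2 127.8] 13.9 bbox [0.5699 0.1289 0.1128]
deep 5 [0.573  0.1314 0.0619]
side 0.108 37 [0.568  0.1271 0.1107] circ [568.4 127.3] 16.9 bbox [0.5674 0.1282 0.1113]
side 0.109 30 [0.5671 0.1271 0.1112] circ [565.9 128.2] 16.7 bbox [0.5673 0.1282 0.1117]
side 0.11 21 [0.5675 0.126  0.1119] circ [568.2 125.9] 15.7 bbox [0.5683 0.1259 0.1123]
deep 0 0
stem col - predicted [ 0.12  0.11  0.04  0.08  0.16  0.08  0.15 -0.04  0.21  0.21  0.22  0.03
 -0.28] 0.08398619336314211
[[107 113 119 117 113 120 118 124 141 150 154 149 153 143 146 147]
 [131 140 139 140 141 141 142 139 145 147 147 153 151 149 147 149]
 [147 146 147 146 148 146 132 131 128 136 140 144 149 150 148 148]
 [150 144 149 144 143 137 118 107 105 108 118 135 141 146 147 147]
 [147 146 146 142 136 124 105 102  93  96 108 127 131 138 142 147]
 [145 147 144 138 126 112 105 105 107 107 110 113 126 136 140 145]
 [151 141 140 137 126 115 107 112 115 111 115 112 125 133 135 145]
 [148 142 129 127 129 122 110 108 101 110 116 119 129 138 141 144]
 [149 144 134 128 127 127 121 107 101 113 126 132 136 141 147 148]]
```

step_arm(rows=[[0,0,0,0,0,0],[0,0,0,0,0,0]])

```text
time: 14.22
position: [0.5683, 0.1271, 0.444]
tool_rot: [0.966, 0.259, 0.0, 0.0]
ft_force: [-0.3, -0.2, -0.6]
grip_width: 0.0196
grip_force: 20.0
```

step_arm(rows=[[0,0,0,0,0,0]])

```text
time: 14.35
position: [0.5682, 0.1271, 0.4439]
tool_rot: [0.966, 0.259, 0.0, 0.0]
ft_force: [-0.4, -1.0, -1.0]
grip_width: 0.0199
grip_force: 20.0
```

step_arm(rows=[[0.0006,0.0006,0,0,0,0],[0,0,-0.008,0,0,0],[0,0,-0.008,0,0,0],[0,0,-0.008,0,0,0],[0,0,-0.008,0,0,0],[0,0,-0.008,0,0,0],[0,0,0,0,0,0],[0,0,0,0,0,0]])

```text
time: 15.35
position: [0.569, 0.1277, 0.4039]
tool_rot: [0.966, 0.259, 0.0, 0.0]
ft_force: [-0.3, -0.2, -0.7]
grip_width: 0.0204
grip_force: 20.0
```

```bash
sed -i 's/over.png/over2.png/' w.py; python3 w.py; python3 -c "
from rig import *
print(get_obs()['moment'])"
```

```text
15.35 [0.569  0.1277 0.4039] [0.966  0.2586 0.0002 0.0001] [-0.3074 -0.2416 -0.6804]
side 277 164
[[298.2133 201.063 ]
 [297.4177 185.5143]
 [296.7413 172.2494]] mouth [[297.757  197.565 ]
 [300.9212 196.7535]
 [296.5282 195.7954]]
top 222 210
[[243.6721 241.4326]
 [240.7919 238.9794]
 [238.2339 236.7998]] mouth [[243.1476 241.2656]
 [243.1895 237.2406]
 [239.1107 241.2771]]
[-0.04915984  0.11879385  0.0190561 ]
```

View pics/over2.png

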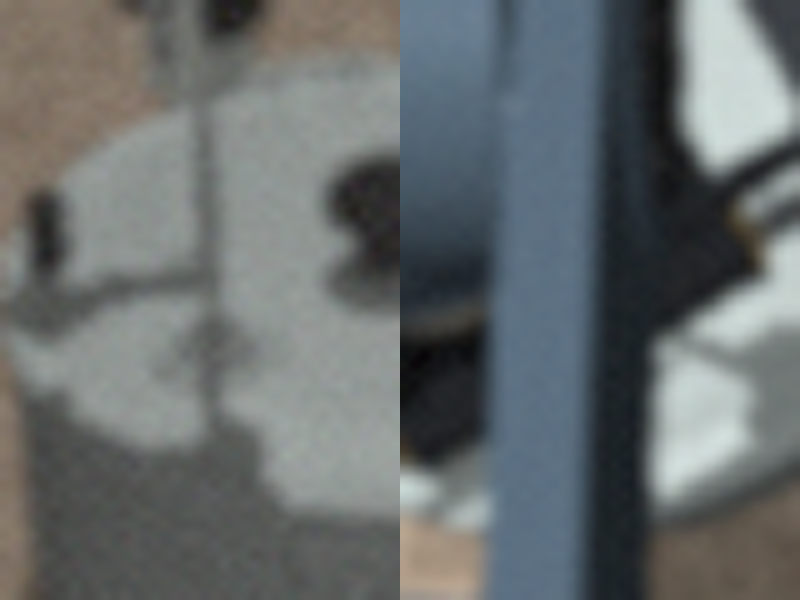

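The stem enters the middle of the bore at side px (298,198), and the wrist shows no contact force.

step_arm(rows=[[0,0,-0.008,0,0,0],[0,0,-0.008,0,0,0],[0,0,-0.008,0,0,0],[0,0,-0.008,0,0,0],[0,0,-0.006,0,0,0],[0,0,-0.004,0,0,0],[0,0,0,0,0,0],[0,0,0,0,0,0],[0,0,0,0,0,0]])

```text
time: 16.58
position: [0.5689, 0.1277, 0.3621]
tool_rot: [0.966, 0.259, 0.0, 0.0]
ft_force: [0.1, 0.9, -1.2]
grip_width: 0.0201
grip_force: 20.0
```

```bash
sed -i 's/over2.png/over3.png/' w.py; python3 w.py; python3 -c "
from rig import *
print(get_obs()['moment'])"
```

```text
16.575 [0.5689 0.1277 0.3621] [0.966  0.2586 0.0003 0.0001] [ 0.1086  0.9392 -1.2326]
side 277 164
[[298.7817 212.423 ]
 [298.0107 197.4047]
 [297.3554 184.5966]] mouth [[297.757  197.565 ]
 [300.9212 196.7535]
 [296.5282 195.7954]]
top 222 210
[[245.6935 243.1757]
 [242.9979 240.8813]
 [240.6102 238.8483]] mouth [[243.1476 241.2656]
 [243.1895 237.2406]
 [239.1107 241.2771]]
[-0.06156357  0.14902978 -0.0198563 ]
```

View pics/over3.png

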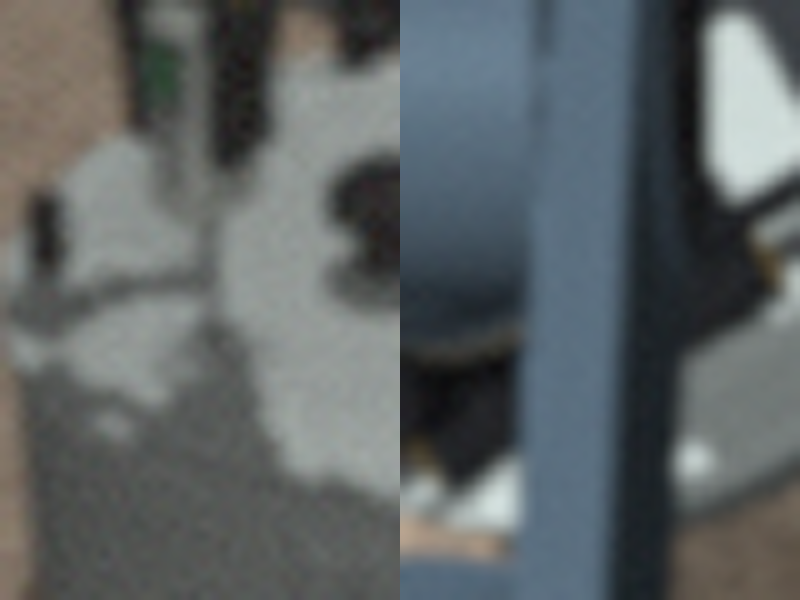

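The stem is down the port at side px (298,197), the handle bottom is clear above the mouth, and forces are at noise level. By measured height the ring is at the mouth: TCP 0.362 m puts the ring at about 0.112 m. I'm handing in.

```bash
python3 -c "
from rig import *
print(hand_in())"
```

```text
the job is handed in; nothing more can be done
None
```

I handed the job in at about 17 s of the 67 s: the port cover is swung aside, and the gripper holds the thermometer upright and still in the port with no sign of contact. The ring's level with the mouth (about 112 mm) and the centring (good to about 1 mm) come from measured positions, because the ring itself could not be made out in the pictures.

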